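Hang the inspection lamp on its rail, then hold the loupe in focus over the chip

ROBOT

A 7-joint arm with a two-finger parallel gripper is mounted at the origin on a cart in front of the work surface, level with it; the furniture and walls round the work are solid. World frame = base frame: x ahead of the robot, y to its left, z up, the work surface at z = 0. Lengths are in m, angles in rad, forces in N, time in s.
With the tool pointing down it reaches from about 0.425 to 0.95 m from the base axis. Payload 4.7 kg.
Tool frame: the origin (TCP) lies between the finger pads; the fingertips stand 25 mm ahead of it and the grasp point (between the pads) lies 6 mm ahead of it; z points along the fingers, y is the line along which they close (so a half turn about z gives the same grasp; the last joint's range is limited). The gripper opens to 85 mm and grips with 20 to 120 N. Pads are 22 mm wide; open, the fingers measure 114 mm over their backs; the gripper's body (76 mm by 85 mm) begins 54 mm behind the grasp point. The pads swing forward as they close: fully open they stand 13 mm farther back than shut.
Start: joints at [1.072, 0.469, -0.049, 1.532, 0.024, 1.141, -0.082], TCP at [0.306, -0.602, 0.234] pointing down, gripper open.
Joint ranges: [-2.59, 2.59], [-0.33, 1.99], [-1.39, 1.29], [0.1, 2.45], [-1.04, 4.18], [0.21, 1.99], [-2.66, 2.66]. Speed limits (rad/s): [2.57, 2.57, 3.14, 3.14, 3.14, 3.14, 3.14].

INTERFACE

Orientations are given as a 3x3 rotation matrix whose columns are the frame's x, y, z axes.
In Python, from rig import * gives the robot as it stands. Calls block until the motion is done:
- movep(position, orientation): joint-space move of the TCP to a pose.
- move_l(position, attitude=None, feed=0.15, until_force=None): straight line of the TCP; attitude=None keeps the orientation; feed is the mean speed in m/s. With until_force (N) it stops when the force on the tool has changed by that much, and returns True; else False.
- move_joints(angles): joint-space move.
- command_gripper(opening, newtons=None): finger opening in m; newtons is the grip in N (None keeps the last); returns when the fingers have stopped.
- sleep(seconds).
- inverse_kinematics(position, orientation): joint angles nearest the present ones, or None.
- sense(): the state.
- camera(name): name is "scene" or "top"; returns (picture, depth): 480x640x3 uint8, red, green, blue; 480x640 float32, m along the optical axis (not along the pixel's ray), 0 where there is no reading.
- camera_params(name): a dict with "K" (3x3 intrinsics, pixels), "position" and "rotation" of the camera in the world. Camera axes: x right, y down, z forward; pixel columns grow to the right and rows downward; lengths in m; the calibration is good to about 2 mm. A picture is of the moment at which its call begins. camera_params takes no time and is no camera call.
A pose or a line that the arm cannot do raises Unreachable and nothing moves.
- finish_job(): hands the job in; it is judged then, once.
The state is a dict: "time_s": time; "joint_pos": joint angles; "qd": joint speeds; "joint_efforts": joint torques, N m; "position": TCP position; "tcp_rot": TCP orientation; "wrist_force": force on the tool from outside, world axes, zero at the start; "ft_torque": the same for the moment, N m; "finger_gap": finger opening in m; "gripper_force": force on a finger pad.
Only numpy, scipy, OpenCV 4.12 (cv2) and the standard library are available. Lean on these libraries where they do the work, as an engineer would, in place of code of your own. Each camera call takes 0.05 s, during which the arm holds its last target. There are 200 camera calls.

TASK

Get the blue board ready for a look at its solder joints and look: hook the LED lamp onto the frame's horizontal rail at the free right-hand end beside the board (never carry it over the board), slide it along the rail to the red band and let go of it there. Then pick up the hand loupe and hold it level and still in the air, lens centred over the small black chip in the middle of the board and at the height of the red pointer on the left column; finish while still holding it there, touching neither board nor frame, and leave the pointer and the other things where they are.

Things in the scene. Friction and masses are not known exactly. Their poses are not given: they have to be found in the camera images.
- frame: inspection frame, fixed to the bench: grey base plate 200 mm (along its x) x 264 mm (along its y) x 10 mm, with two upright aluminium columns (16 mm thick, 118 mm left and right of the middle, 70 mm behind it) carrying a round steel rail. Origin: centre of the underside of the plate, on the bench. x points to the back, towards the rail, y to the left along the rail, z up; it may be turned some degrees about z.
- rail_mid (a point): middle of the rail, on its axis, 70 mm behind and 205 mm above the frame's origin. The rail is 12 mm in diameter and runs along the frame's y; 220 mm of it are free between the black clamps (24 mm tall) on the columns. Frame's axes.
- mark (a point): middle of the red band on the rail (10 mm wide, painted thin, no obstacle), on the rail's axis; it lies 5 to 45 mm to the left (+y) of the rail's middle. Frame's axes.
- pointer (a point): tip of the red pointer of the height index on the left column, 80 to 125 mm above the bench: the height at which the lens centre is in focus. It is set already, held by a thumb screw (it yields to about 6 N). Frame's axes.
- board: blue circuit board 100 x 70 mm held in the frame's two low guides (tops 20 mm above the bench); its long side (its own y) lies along the frame's x, its own x points to the frame's y. Fixed. Its tallest component reaches 24 mm above the bench. Origin: centre of its underside.
- chip (a point): top of the small black chip at the middle of the board, 17 mm above the bench, 95 to 115 mm in front of the rail; z up.
- lamp: LED lamp, loose, 0.16 kg, standing upright on its foot: grey body 40 mm (its x) x 50 mm (its y) x 58 mm high with the lit panel facing its -x, above it a bent flat steel strap hook (18 mm wide along y), on top an orange ribbed grip; 168 mm tall in all. Origin: centre of the foot. Its mass lies under the hook, so it hangs upright.
- lamp_grip (a point): middle of the lamp's orange grip (20 mm along x, 24 mm along y, 40 mm tall), 148 mm above the foot and 29 mm straight above lamp_hook; the lamp's axes.
- lamp_hook (a point): the point in the hook where the rail's axis lies when the lamp hangs on the rail, 119 mm above the foot. The flat crown of the hook is 6 mm above it, the stem on its -x side, the lip on its +x side; the lip's tip ends 17 mm below this point and is flared outwards; the gap between stem and lip is 18 mm. So the lamp goes on from the near side, its +x pointing to the frame's +x and the lip's tip passing over the rail, and is then lowered. The lamp's axes.
- loupe: hand loupe, loose, 0.09 kg, lying flat: round lens in a black ring 69 mm across and 16 mm thick, straight black handle 17 mm wide, 16 mm thick, 98 mm long. Origin: on the underside below loupe_grip. x points from the handle to the lens, z up (the lens axis).
- loupe_grip (a point): point to take the handle, half-way up (8 mm), close to the loupe's centre of mass, 66 mm from the lens centre; the handle runs from 23 mm towards the lens to 75 mm away from it. The loupe's axes.
- lens (a point): centre of the lens, half-way up the ring (8 mm), 66 mm along the loupe's x from loupe_grip. The loupe's axes; z is the lens axis.
- tape_roll: roll of black tape, 62 mm across, 19 mm high, lying flat; bystander. Origin under its centre.
- heat_sink: small finned heat sink, 30 x 30 x 16 mm; bystander. Origin under its centre.
- jar: small dark jar with black lid, 32 mm across, 40 mm high; bystander. Origin under its centre.

How it is judged:
By the outcome, as a careful person would: the job done as asked, in the order asked, and still so for the second after the job is handed in, while the arm keeps its last pose, push and grip.
It also fails if it takes over 67 s, if anything falls off the work surface, if the arm or the gripper's body presses on something with over 40 N, if the wrist force passes 120 N, or if a joint passes its speed limit or range.

## Working session

There is one attempt and no reset: what is moved stays moved. The work goes in short steps, each a Python script; the robot and the scene stay as the last script left them, time stands still between calls to the robot, and variables do not carry over. Pictures are saved under pics/ and viewed, at most 13 in all, crops included, and the job is handed in when it is done.

```bash
mkdir -p pics; ls; python3 - <<'E'
from rig import *
import cv2,numpy as np
for n in("scene","top"):
    im,d=camera(n); np.savez(f"{n}0.npz",im=im,d=d); cv2.imwrite(f"pics/{n}0.png",im[:,:,::-1])
    p=camera_params(n); print(n,p, (d>0).mean())
E
```

```text
pics
scene {'K': array([[477.10215646,   0.        , 321.95532761],
       [  0.        , 477.10215646, 236.78657313],
       [  0.        ,   0.        ,   1.        ]]), 'position': array([0.05085023, 0.51540539, 0.65328132]), 'rotation': array([[-8.38133765e-01, -3.00170865e-01,  4.55444008e-01],
       [-5.45464172e-01,  4.60012035e-01, -7.00612422e-01],
       [ 7.93711601e-04, -8.35635315e-01, -5.49284070e-01]])} 0.9684309895833333
top {'K': array([[487.21168058,   0.        , 321.98342367],
       [  0.        , 487.21168058, 234.4548318 ],
       [  0.        ,   0.        ,   1.        ]]), 'position': array([ 0.43757048, -0.13249502,  1.24093418]), 'rotation': array([[-1.36135222e-02, -9.97887153e-01,  6.35287453e-02],
       [-9.99906913e-01,  1.36441830e-02,  4.87974856e-05],
       [-9.15492213e-04, -6.35221673e-02, -9.97980008e-01]])} 0.9957975260416667
```

View pics/scene0.png

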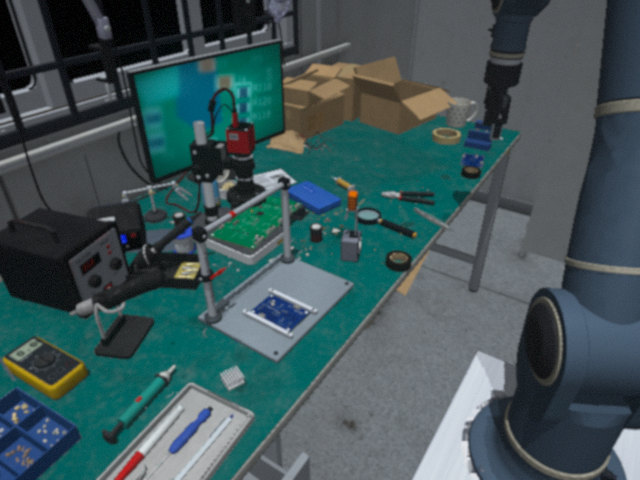

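View pics/top0.png

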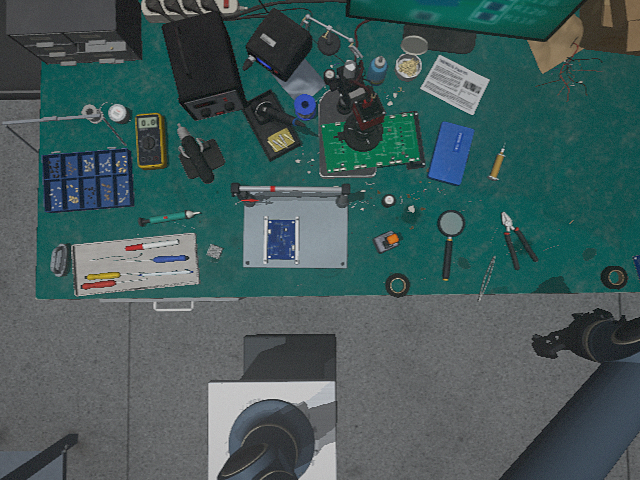

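The scene view shows the rail running from (205,230) to (285,183), with the red band near (235,213) and the pointer near (217,273). The lamp is at (351,240) and its grip at (352,200). The top view shows the plate around (296,230), board (283,240), lamp (388,240), loupe lens (452,222) with its handle running down to (446,280), and the tape roll at (398,285).

```bash
cat > h.py <<'E'
import numpy as np,cv2
from rig import *
def cloud(n,d):
    p=camera_params(n);K=p["K"];v,u=np.mgrid[:480,:640]
    c=np.stack([(u-K[0,2])/K[0,0]*d,(v-K[1,2])/K[1,1]*d,d],-1)
    return c@p["rotation"].T+p["position"]
def ray(n,u,v,z):
    p=camera_params(n);r=p["rotation"]@np.linalg.inv(p["K"])@[u,v,1];o=p["position"]
    return o+r*(z-o[2])/r[2]
def tri(a,b):
    A=[];B=[]
    for n,(u,v) in(("top",a),("scene",b)):
        p=camera_params(n);r=p["rotation"]@np.linalg.inv(p["K"])@[u,v,1];r/=np.linalg.norm(r)
        P=np.eye(3)-np.outer(r,r);A.append(P);B.append(P@p["position"])
    A=np.vstack(A);B=np.hstack(B);x=np.linalg.lstsq(A,B,rcond=None)[0];return x,np.linalg.norm(A@x-B)
E
python3 - <<'E'
from h import *
D={n:np.load(n+"0.npz") for n in("scene","top")}
ct=cloud("top",D["top"]["d"]);cs=cloud("scene",D["scene"]["d"])
im=D["top"]["im"];sc=D["scene"]["im"]
np.set_printoptions(precision=4,suppress=True)
# bench check
print("bench z",ct[300-30,180:180+60:20,2],cs[270,400])
def rect(m,z,name):
    c=max(cv2.findContours(m.astype(np.uint8),0,2)[0],key=cv2.contourArea)
    b=cv2.boxPoints(cv2.minAreaRect(c)); P=np.array([ray("top",*q,z)[:2] for q in b])
    e=P[1]-P[0];f=P[2]-P[1]
    print(name,P.mean(0),np.linalg.norm(e),np.linalg.norm(f),np.degrees(np.arctan2(e[1],e[0])),np.degrees(np.arctan2(f[1],f[0])))
hsv=cv2.cvtColor(im,cv2.COLOR_RGB2HSV);H,S,V=[hsv[...,i].astype(int) for i in range(3)]
box=lambda u0,v0,u1,v1:(lambda m:(m.__setitem__((slice(v0,v1),slice(u0,u1)),True),m)[1])(np.zeros((480,640),bool))
z=ct[...,2]
print("px plate",hsv[255,320],"board",hsv[240,275],"bench",hsv[255,370],"loupe",hsv[260,447])
rect(box(235,180,360,275)&(S<90)&(z<.03)&(V>60),.01,"plate")
rect(box(255,205,310,270)&(H>105)&(H<130)&(S>100),.016,"board")
m=box(225,170,365,215)&(z>.195)&(z<.225);P=ct[m];print("rail pts",m.sum(),P[:,:3].mean(0));
q=P[np.abs(P[:,2]-.209)<.01];k=np.polyfit(q[:,1],q[:,0],1);print("rail x=k*y",k,"y",q[:,1].min(),q[:,1].max())
m=box(365,225,415,260)&(z>.03);P=ct[m]
for lo,hi in((.03,.07),(.1,.135),(.145,.19)):
    q=P[(P[:,2]>lo)&(P[:,2]<hi)];print("lamp",lo,len(q),q.mean(0) if len(q) else 0,q.min(0)if len(q) else 0,q.max(0)if len(q) else 0)
m=box(430,200,475,290)&(z>.006);P=ct[m];print("loupe",len(P),P.mean(0),P.min(0),P.max(0))
a=cv2.resize(im[160:300,220:480],None,fx=3,fy=3,interpolation=2);cv2.imwrite("pics/t1.png",a[...,::-1])
b=cv2.resize(sc[170:330,180:380],None,fx=3.7,fy=3.7,interpolation=2);cv2.imwrite("pics/s1.png",b[...,::-1])
E
```

```text
bench z [ 0.005   0.0016 -0.0035] [ 0.369  -0.2951  0.0037]
px plate [ 98  31 157] board [110 146  98] bench [ 89 163  86] loupe [111  27  67]
plate [ 0.5297 -0.0672] 0.19355404717351532 0.2724891580985448 -0.8598466400863659 -91.46716706039959
board [ 0.5044 -0.0278] 0.06815944522728234 0.09832685351872658 -90.78492599913524 179.42902924934052
rail pts 765 [ 0.6021 -0.0636  0.2108]
rail x=k*y [0.0234 0.6036] y -0.19132538182373787 0.06184147240872864
lamp 0.03 244 [ 0.4903 -0.28    0.0565] [ 0.4661 -0.3152  0.0305] [ 0.5196 -0.258   0.0684]
lamp 0.1 23 [ 0.5018 -0.2824  0.1164] [ 0.4808 -0.2974  0.1024] [ 0.5111 -0.2735  0.1332]
lamp 0.145 110 [ 0.4942 -0.2858  0.1652] [ 0.4809 -0.301   0.1461] [ 0.5075 -0.2724  0.1703]
loupe 910 [ 0.5064 -0.4484  0.0329] [ 0.3941 -0.5167  0.006 ] [ 0.5945 -0.1325  1.2409]
```

View pics/t1.png

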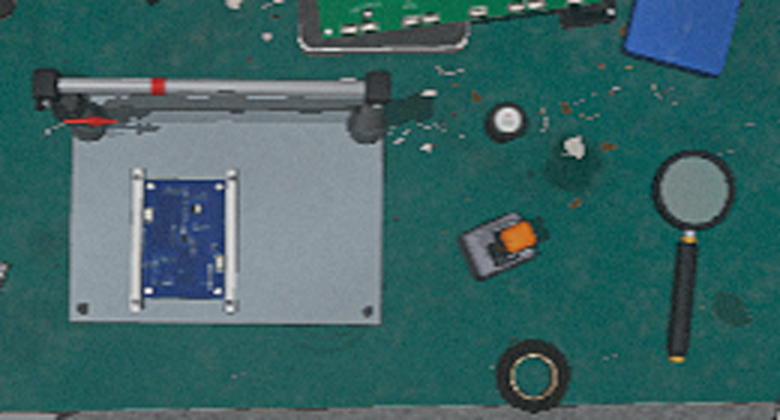

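View pics/s1.png

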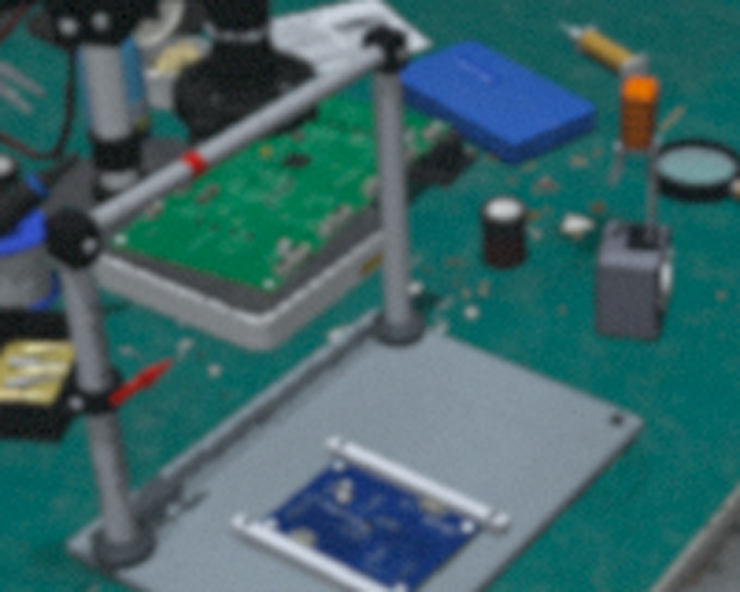

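The top crop (3x, offset 220,160) shows the band at (158,86), the pointer tip at (115,121), the chip at (184,238), the grip at (518,236) and the lens at (693,190). The lamp body is turned about +25°. In the scene crop the lit panel and stem are on the right, so lamp +x points roughly to world +x, +y.

```bash
python3 - <<'E'
from h import *
np.set_printoptions(precision=4,suppress=True)
D={n:np.load(n+"0.npz") for n in("scene","top")}
ct=cloud("top",D["top"]["d"])
hs={n:cv2.cvtColor(D[n]["im"],cv2.COLOR_RGB2HSV).astype(int) for n in D}
def msk(n,b,f):
    h=hs[n];m=f(h[...,0],h[...,1],h[...,2]);k=np.zeros_like(m);k[b[1]:b[3],b[0]:b[2]]=1;return (m&k)
red=lambda H,S,V:((H<8)|(H>172))&(S>130)&(V>70)
ora=lambda H,S,V:(H>4)&(H<20)&(S>160)&(V>110)
def cen(m): v,u=np.nonzero(m);return u.mean(),v.mean()
a=msk("top",(262,180,285,198),red);b=msk("scene",(222,204,245,225),red)
print("band",a.sum(),b.sum(),cen(a),cen(b),tri(cen(a),cen(b)), "on z .205:",ray("top",*cen(a),.208),ray("scene",*cen(b),.208))
a=msk("top",(236,195,266,206),red);b=msk("scene",(205,260,232,285),red)
va,ua=np.nonzero(a);vb,ub=np.nonzero(b);print("ptr top",ua.min(),ua.max(),va.min(),va.max(),"sc",ub.min(),ub.max(),vb.min(),vb.max())
ta=(ua.max()+.5,va[ua>=ua.max()-1].mean());tb=(ub.max()+.5,vb[ub>=ub.max()-1].mean());print(ta,tb,tri(ta,tb))
sa=(ua.min()-.5,va[ua<=ua.min()+1].mean());sb=(ub.min()-.5,vb[ub<=ub.min()+1].mean());print("base",tri(sa,sb))
c=tri(cen(a),cen(b));print("ptr cen",c)
a=msk("top",(380,225,410,250),ora);print("grip top",a.sum());v,u=np.nonzero(a)
q=ct[a];q=q[q[:,2]>.155];print(np.median(q,0),(q.min(0)+q.max(0))/2)
r=cv2.minAreaRect(np.argwhere(a)[:,::-1].astype(np.float32));print(r,ray("top",*r[0],.168), ray("top",*cen(a),.165))
b=msk("scene",(340,185,365,215),ora);vb,ub=np.nonzero(b);print("tri grip(cen, top includes top face)",tri(cen(a),cen(b)),ub.min(),ub.max(),vb.min(),vb.max(),"scene cen ray z.148",ray("scene",*cen(b),.148))
# lamp body top face at z=.058
m=(ct[...,2]>.03)&(ct[...,2]<.075);k=np.zeros_like(m);k[225:262,366:412]=1
h=hs["top"];m=k&(((h[...,1]<75)&(h[...,2]>60)))
r=cv2.minAreaRect(np.argwhere(m)[:,::-1].astype(np.float32));P=np.array([ray("top",*p,.058)[:2] for p in cv2.boxPoints(r)]);print("body",m.sum(),P,P.mean(0),np.degrees(np.arctan2(*(P[1]-P[0])[::-1])))
# loupe
k=np.zeros_like(m);k[200:285,430:475]=1
m=k&(h[...,1]<100)&(h[...,2]<85)
hm=m.copy();hm[:243]=0
v,u=np.nonzero(hm);P=np.array([ray("top",x,y,.014)[:2] for x,y in zip(u,v)])
print("handle",len(P),P.mean(0),P.min(0),P.max(0));k2=np.polyfit(P[:,0],P[:,1],1);print("line yaw",np.degrees(np.arctan(k2[0])),k2)
rm=m.copy();rm[238:]=0
cc=max(cv2.findContours(rm.astype(np.uint8),0,2)[0],key=cv2.contourArea);e=cv2.minEnclosingCircle(cc);print("ring",e,ray("top",*e[0],.014))
g=D["top"]["im"];cv2.imwrite("pics/b.png",cv2.resize(g[210:270,250:310],None,fx=9,fy=9,interpolation=2)[...,::-1])
print("chip",ray("top",281.3,239.3,.017),"tape",ray("top",398,285,.02))
s=sense();print(s["tcp_rot"],s["time_s"],s["wrist_force"])
E
```

```text
band 24 20 (np.float64(272.5), np.float64(188.5)) (np.float64(232.05), np.float64(213.15)) (array([ 0.6026, -0.0285,  0.2078]), np.float64(0.0011368038473963255)) on z .205: [ 0.6032 -0.028   0.208 ] [ 0.6015 -0.0286  0.208 ]
ptr top 241 258 199 201 sc 210 223 269 278
(np.float64(258.5), np.float64(200.0)) (np.float64(223.5), np.float64(269.8)) (array([0.5938, 0.0161, 0.109 ]), np.float64(0.002506162794572752))
base (array([0.5917, 0.0554, 0.1194]), np.float64(0.0003668764174655715))
ptr cen (array([0.5935, 0.0355, 0.1131]), np.float64(0.001825374174517781))
grip top 83
[ 0.4938 -0.2872  0.1672] [ 0.4712 -0.2167  0.7012]
((392.6000671386719, 238.70001220703125), (8.049844741821289, 10.28591251373291), 63.43495178222656) [ 0.4944 -0.288   0.168 ] [ 0.4948 -0.2881  0.165 ]
tri grip(cen, top includes top face) (array([ 0.495 , -0.2887,  0.1608]), np.float64(4.762442807933503e-05)) 349 356 191 203 scene cen ray z.148 [ 0.5065 -0.3097  0.148 ]
body 235 [[ 0.532  -0.2423]
 [ 0.5305 -0.3495]
 [ 0.4697 -0.3479]
 [ 0.4711 -0.2412]] [ 0.5008 -0.2952] -90.7842754686196
handle 240 [ 0.4456 -0.4467] [ 0.3996 -0.4984] [ 0.4898 -0.4319]
line yaw -7.077945400509428 [-0.1242 -0.3913]
ring ((451.0, 223.0), 13.601571083068848) [ 0.5402 -0.4588  0.014 ]
chip [ 0.5047 -0.0299  0.017 ] tape [ 0.3864 -0.3203  0.02  ]
[[ 0.8917  0.4527 -0.0009]
 [ 0.4527 -0.8917  0.0015]
 [-0.0001 -0.0018 -1.    ]] 0.1 [-0.2953 -0.3349  0.5529]
```

View pics/b.png

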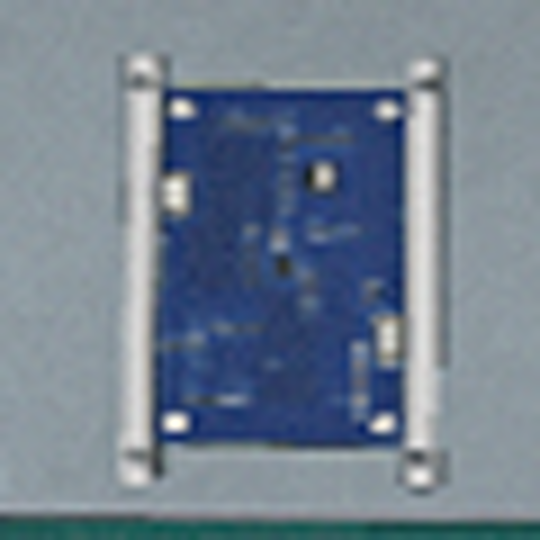

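Crop `b.png` (9x, offset 250,210) shows the chip at (283,264), which is (0.505,-0.029) in the world. I have enough to set out, so next is the IK check, then grasping the lamp.

```bash
cat >> h.py <<'E'
def Rz(deg):
    c,s=np.cos(np.radians(deg)),np.sin(np.radians(deg));return np.array([[c,s,0],[s,-c,0],[0,0,-1.]])
FY=-1.05 # frame yaw, deg
def snap(n,name,b=None,f=1):
    im,d=camera(n);np.savez(name+".npz",im=im,d=d)
    if b: im=im[b[1]:b[3],b[0]:b[2]]
    cv2.imwrite(f"pics/{name}.png",cv2.resize(im,None,fx=f,fy=f,interpolation=2)[...,::-1])
def st():
    s=sense();print("t%.1f"%s["time_s"],s["position"].round(4),"gap%.4f"%s["finger_gap"],"F",np.round(s["wrist_force"],2),"gf",np.round(s["gripper_force"],1))
E
python3 - <<'E'
from h import *
for n,p,y in(("above",(.495,-.2885,.25),26),("lift",(.495,-.27,.28),FY),("near",(.50,-.125,.28),FY),("on",(.601,-.125,.24),FY),("mark",(.603,-.028,.24),FY),("markup",(.603,-.028,.33),FY),("loupe",(.474,-.45,.014),-97),("loupeB",(.474,-.45,.014),83),("L0",(.439,-.0285,.118),-90),("L0b",(.439,-.0285,.118),90),("L45",(.458,-.0755,.118),-45),("L90",(.505,-.095,.118),0)):
    q=inverse_kinematics(np.array(p),Rz(y));print(n,None if q is None else np.round(q,2))
movep(np.array([.495,-.2885,.25]),Rz(26));command_gripper(.055,40)
move_l(np.array([.495,-.2885,.156]),feed=.15,until_force=6);st()
command_gripper(0.0,40);st()
E
```

```text
above [ 0.59  0.3  -0.17  1.75  0.06  1.1  -0.71]
lift [ 0.51  0.25 -0.11  1.74  0.03  1.15 -1.19]
near [ 0.39  0.18 -0.26  1.84  0.05  1.13 -1.48]
on [ 0.29  0.37 -0.21  1.67  0.08  1.11 -1.53]
mark [ 0.21  0.37 -0.3   1.69  0.12  1.1  -1.72]
markup [ 0.24  0.31 -0.34  1.57  0.11  1.29 -1.71]
loupe [ 0.45  0.7   0.35  1.77 -0.33  0.73 -2.29]
loupeB [ 0.86  0.69 -0.24  1.74  0.23  0.74  0.38]
L0 [-0.92  0.43  1.13  2.23 -0.55  0.8  -2.57]
L0b [ 0.47  0.3  -0.58  2.16  0.24  0.74 -0.27]
L45 [ 0.18  0.28 -0.13  2.13  0.05  0.73 -2.34]
L90 [ 0.3   0.36 -0.24  2.02  0.12  0.78 -1.58]
t2.7 [ 0.4957 -0.2888  0.1568] gap0.0551 F [0.41 0.46 0.15] gf 0.0
t3.0 [ 0.4956 -0.2887  0.1573] gap0.0232 F [-1.23  0.94  5.91] gf 39.7
```

```bash
python3 - <<'E'
from h import *
move_l(np.array([.4956,-.2887,.286]),feed=.2);st()
movep(np.array([.50,-.20,.286]),Rz(FY))
move_l(np.array([.515,-.128,.286]),feed=.15);sleep(.3);st()
snap("scene","s2",(180,100,360,250),4);snap("top","t2",(220,140,400,280),4)
E
```

```text
t3.8 [ 0.4947 -0.2883  0.2844] gap0.0228 F [-0.54 -0.37 -1.99] gf 39.3
t5.4 [ 0.5148 -0.1289  0.286 ] gap0.0230 F [ 0.29  0.12 -0.67] gf 39.3
```

View pics/s2.png

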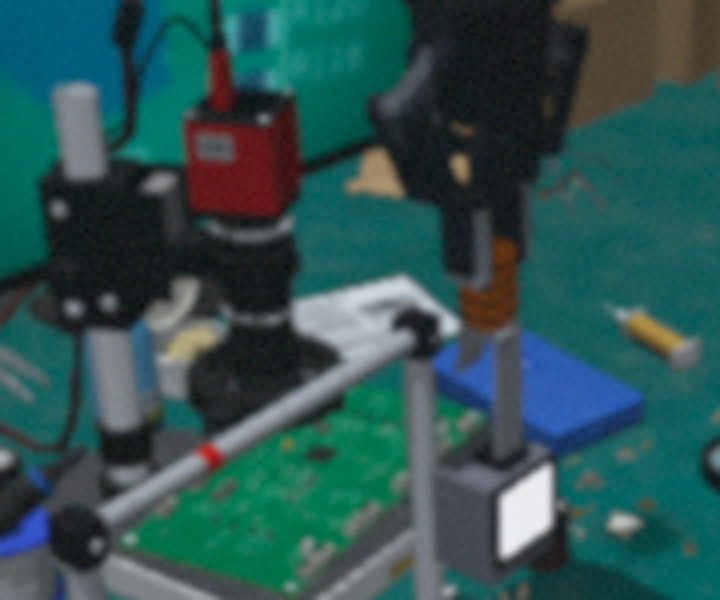

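The lamp hangs upright in the gripper. The lip is on the far (+x) side and the panel faces the robot side. Next I hook it on.

```bash
python3 - <<'E'
from h import *
print(move_l(np.array([.6015,-.128,.285]),feed=.12,until_force=8));sleep(.2);st()
snap("scene","s3",(200,120,350,250),5);snap("top","t3",(220,140,400,280),4)
print(move_l(np.array([.6015,-.128,.236]),feed=.05,until_force=5));st()
E
```

```text
False
t6.6 [ 0.601  -0.1281  0.2853] gap0.0233 F [-0.81  0.19 -1.35] gf 39.3
True
t7.5 [ 0.6011 -0.1279  0.2431] gap0.0230 F [-1.4   0.68  3.52] gf 39.9
```

View pics/s3.png

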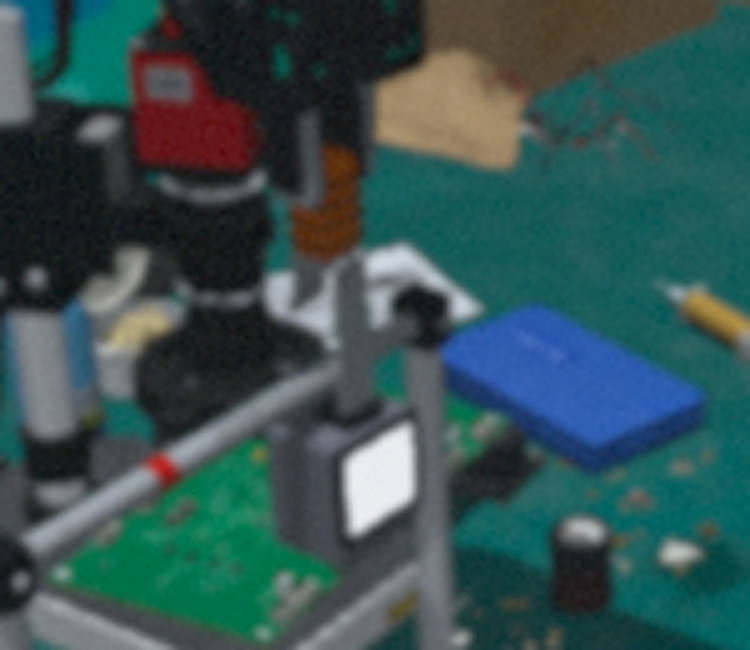

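Contact came at the expected height, so the lamp is hooked. Next I slide it to the band.

```bash
python3 - <<'E'
from h import *
print(move_l(np.array([.603,-.0285,.2436]),feed=.06,until_force=15));sleep(.2);st()
snap("top","t4");snap("scene","s4",(180,100,330,250),4)
E
python3 - <<'E'
from h import *
for f in("t4",):
    im=np.load(f+".npz")["im"];cv2.imwrite("pics/t4c.png",cv2.resize(im[150:270,215:375],None,fx=5,fy=5,interpolation=2)[...,::-1])
E
```

```text
False
t9.5 [ 0.6027 -0.028   0.2432] gap0.0232 F [ 0.28 -0.21 -0.17] gf 39.4
```

View pics/s4.png

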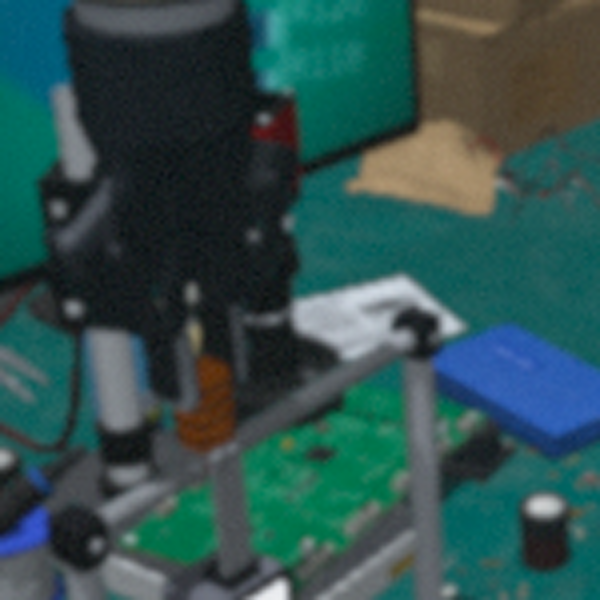

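The strap covers the red band, since no red is visible beside the stem near (215,450). I release it and back off upwards.

```bash
python3 - <<'E'
from h import *
np.set_printoptions(precision=4,suppress=True)
p=sense()["position"]
move_l(p-[0,0,.0006],feed=.02)
command_gripper(.05);sleep(.2);st()
p=sense()["position"]
move_l(p+[0,0,.085],feed=.12)
movep(np.array([.50,-.20,.32]),Rz(30));st()
# on to above the loupe
movep(np.array([.474,-.4475,.12]),Rz(83));st()
snap("top","t5",(215,150,345,250),6);snap("scene","s5",(180,150,330,290),4)
D={n:np.load(n+".npz") for n in("s5","t5")}
def c(k,b):
    h=cv2.cvtColor(D[k]["im"],cv2.COLOR_RGB2HSV).astype(int);m=(h[...,0]>4)&(h[...,0]<20)&(h[...,1]>150)&(h[...,2]>90)
    z=np.zeros_like(m);z[b[1]:b[3],b[0]:b[2]]=1;v,u=np.nonzero(m&z);print(k,len(u),u.min(),u.max(),v.min(),v.max());return u.mean(),v.mean()
a=c("t5",(255,170,300,200));b=c("s5",(215,180,250,225));print(a,b,tri(a,b))
im,d=D["t5"]["im"],D["t5"]["d"]
E
```

```text
t10.4 [ 0.6028 -0.0283  0.2426] gap0.0500 F [-0.29 -0.33 -1.4 ] gf 0.0
t12.1 [ 0.5004 -0.199   0.3196] gap0.0500 F [ 1.21  0.17 -0.27] gf 0.0
t13.3 [ 0.4759 -0.446   0.1206] gap0.0496 F [0.14 0.32 0.86] gf 0.0
t5 95 266 276 182 190
s5 166 223 237 188 211
(np.float64(270.9578947368421), np.float64(185.9157894736842)) (np.float64(229.0421686746988), np.float64(197.22289156626505)) (array([ 0.6035, -0.0281,  0.2408]), np.float64(0.00027853494889708465))
```

```bash
python3 -c "
import cv2,numpy as np
a=cv2.imread('pics/s5.png')[:, :];b=np.load('t5.npz')['im'][150:250,215:315,::-1]
b=cv2.resize(b,None,fx=2,fy=2,interpolation=2)
c=np.zeros((560,800,3),np.uint8);c[:a.shape[0],:a.shape[1]]=a;c[:200,600:800]=b;cv2.imwrite('pics/c5.png',c)"
```

```text
(no output)
```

View pics/c5.png

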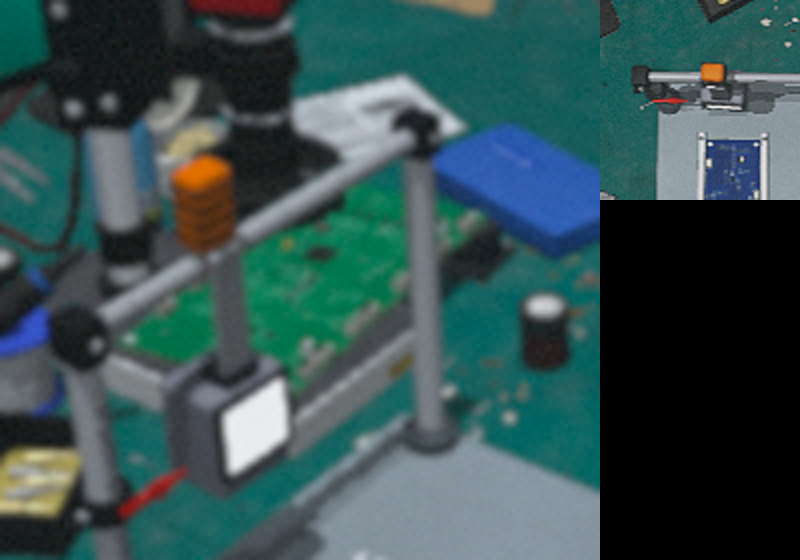

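The lamp hangs upright with its grip axis at y=-0.028, which matches the band. My wrist yaw for the loupe was 90° off, because closing must be across the handle. I correct it and pick the loupe up.

```bash
python3 - <<'E'
from h import *
np.set_printoptions(precision=4,suppress=True)
im=np.load("top0.npz")["im"];h=cv2.cvtColor(im,cv2.COLOR_RGB2HSV).astype(int)
m=((h[...,1]<110)&(h[...,2]<80)).astype(np.uint8);m[:243]=0;m[285:]=0;m[:,:435]=0;m[:,460:]=0
c=max(cv2.findContours(m,0,2)[0],key=cv2.contourArea);vx,vy,x0,y0=cv2.fitLine(c,2,0,.01,.01).ravel()
a,b=[ray("top",x0+t*vx,y0+t*vy,.012) for t in(-10,10)];d=(a-b)[:2]*np.sign((a-b)[0]);yaw=np.degrees(np.arctan2(d[1],d[0]))
lens=ray("top",451,223.2,.012)[:2];w=np.radians(yaw)
mid=(a+b)[:2]/2;u=np.array([np.cos(w),np.sin(w)]);l2=mid+u*((lens-mid)@u);g=l2-.066*u
print(yaw,lens,l2,g,mid)
R=Rz(yaw);P=np.array([*g,.028])
for n,p,y in(("loupe",P,yaw),("L0",(.439,-.0285,.13),0),("L45",(.458,-.0755,.13),45),("L30",(.448,-.0615,.13),30)):
    q=inverse_kinematics(np.array(p),Rz(y));print(n,None if q is None else np.round(q,2))
movep(P+[0,0,.07],R)
print(move_l(P,feed=.08,until_force=6));st()
command_gripper(0,40);st()
E
```

```text
-10.008566223172988 [ 0.5399 -0.4593] [ 0.5395 -0.4616] [ 0.4745 -0.4501] [ 0.4387 -0.4438]
loupe [ 0.57  0.66  0.17  1.75 -0.16  0.74 -0.92]
L0 [ 0.02  0.23 -0.06  2.17  0.02  0.74 -1.62]
L45 [ 0.24  0.27 -0.19  2.12  0.07  0.76 -0.79]
L30 [ 0.16  0.25 -0.14  2.15  0.05  0.75 -1.06]
False
t15.7 [ 0.4748 -0.4505  0.0285] gap0.0501 F [0.42 1.18 0.66] gf 0.0
t16.2 [ 0.4745 -0.4501  0.0281] gap0.0003 F [1.08 0.43 0.01] gf 0.0
```

The grasp missed: the gap closed to 0. I raise the gripper, open it and look.

```bash
python3 - <<'E'
from h import *
np.set_printoptions(precision=4,suppress=True)
snap("scene","s6",(340,150,460,270),5)
command_gripper(.05)
p=sense()["position"]
move_l(p+[0,0,.12],feed=.2)
movep(np.array([.42,-.30,.25]),Rz(0));st()
snap("top","t6",(420,190,490,300),5);snap("scene","s7",(340,180,440,260),5)
E
python3 -c "
import cv2,numpy as np
c=np.zeros((600,800,3),np.uint8)
a=cv2.imread('pics/t6.png');b=cv2.imread('pics/s7.png');d=cv2.imread('pics/s6.png')
c[:a.shape[0],:350]=a;b=cv2.resize(b,(450,360));c[:260,350:]=b[50:310];c[260:,350:]=cv2.resize(d,(450,450))[60:400]
cv2.imwrite('pics/c6.png',c)"
```

```text
t18.4 [ 0.4199 -0.3007  0.249 ] gap0.0498 F [ 0.03 -1.02 -0.69] gf 0.0
```

View pics/c6.png

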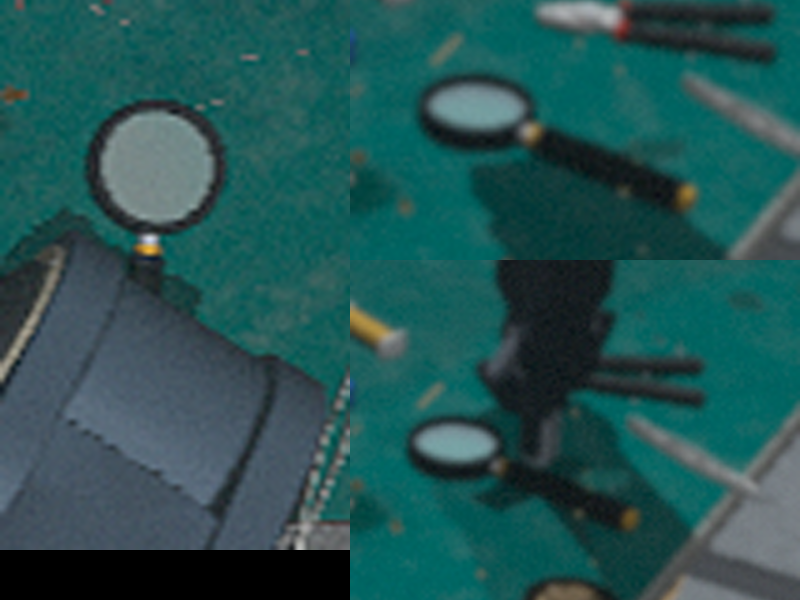

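The top crop shows the lens unmoved, at full-frame pixel (451,223). In the lower right view the shut fingertips seem to end just above or behind the handle's upper edge. I check with the saved depth whether the tips were too high or off to the side.

```bash
python3 - <<'E'
from h import *
np.set_printoptions(precision=3,suppress=True,linewidth=150)
D=np.load("s6.npz");c=cloud("scene",D["d"]);E=np.load("s7.npz");e=cloud("scene",E["d"])
dif=(np.abs(D["d"]-E["d"])>.03);k=np.zeros_like(dif);k[200:260,370:420]=1
for v in range(228,250):
    uu=np.nonzero((dif&k)[v])[0]
    if len(uu):q=c[v,uu];print(v,uu.min(),uu.max(),np.median(q,0))
print("handle pts");
h=cv2.cvtColor(E["im"],cv2.COLOR_RGB2HSV).astype(int);m=(h[...,2]<45)&(h[...,1]<130);k[:]=0;k[218:240,378:415]=1
q=e[m&k];q=q[(q[:,2]>.004)&(q[:,2]<.03)];print(len(q),np.median(q,0),np.percentile(q,[5,95],0));print(np.polyfit(q[:,0],q[:,1],1))
r=camera_params("scene")
for n,P in(("g",(.4745,-.4501,.016)),("lens",(.5395,-.4595,.016))):
    x=r["K"]@r["rotation"].T@(np.array(P)-r["position"]);print(n,x[:2]/x[2])
E
```

```text
229 381 381 [ 0.486 -0.432 -0.001]
236 372 406 [0.051 0.515 0.653]
238 373 373 [0.051 0.515 0.653]
241 419 419 [0.051 0.515 0.653]
244 370 370 [ 0.478 -0.357 -0.001]
245 372 412 [ 0.43  -0.379  0.001]
handle pts
157 [ 0.444 -0.44   0.012] [[ 0.409 -0.448  0.005]
 [ 0.488 -0.434  0.017]]
[-0.135 -0.38 ]
g [388.885 221.615]
lens [368.204 212.996]
```

The tips closed right around the handle's top, so I was too high. I go down with a narrower opening until it touches the bench, back off slightly, then close.

```bash
python3 - <<'E'
from h import *
P=np.array([.4745,-.4497,.06]);R=Rz(-7.5)
movep(P+[0,0,.06],R);command_gripper(.036,40)
move_l(P,feed=.15);sleep(.15)
p0=sense()["position"]
print(move_l(np.array([*P[:2],.006]),feed=.04,until_force=4));st()
snap("scene","s8",(340,150,460,270),5)
p=sense()["position"];
move_l(np.array([*P[:2],p[2]+.003]),feed=.03)
command_gripper(0,40);st()
E
```

```text
False
t21.8 [ 0.4747 -0.4499  0.0063] gap0.0365 F [ 0.31 -0.02 -0.72] gf 0.0
t22.4 [ 0.4747 -0.4499  0.0096] gap0.0153 F [0.48 0.32 1.94] gf 40.6
```

Gripped, with a gap of 15 mm on the 17 mm handle. I lift it, carry it in front of the frame and measure the lens there.

```bash
python3 - <<'E'
from h import *
np.set_printoptions(precision=4,suppress=True)
p=sense()["position"]
move_l(p+[0,0,.15],feed=.15);st()
movep(np.array([.44,-.20,.16]),Rz(0))
move_l(np.array([.439,-.0285,.16]),feed=.15)
move_l(np.array([.439,-.0285,.1136]),feed=.08);sleep(.4);st()
s=sense();print(s["tcp_rot"])
snap("scene","s9",(200,200,350,320),4);snap("top","t9",(240,180,340,300),4)
E
python3 -c "
import cv2,numpy as np
c=np.zeros((480,800,3),np.uint8)
a=cv2.imread('pics/s9.png')[:,:500];b=cv2.imread('pics/t9.png')
b=cv2.resize(b,(300,360));c[:,:500]=a;c[:360,500:]=b
cv2.imwrite('pics/c9.png',c)"
```

```text
t23.6 [ 0.4741 -0.4493  0.1584] gap0.0158 F [ 0.09  0.18 -1.31] gf 40.3
t27.0 [ 0.4391 -0.0285  0.1138] gap0.0155 F [-0.2   0.39 -0.42] gf 40.2
[[ 1.     -0.0001  0.0005]
 [-0.0001 -1.      0.0001]
 [ 0.0005 -0.0001 -1.    ]]
```

View pics/c9.png

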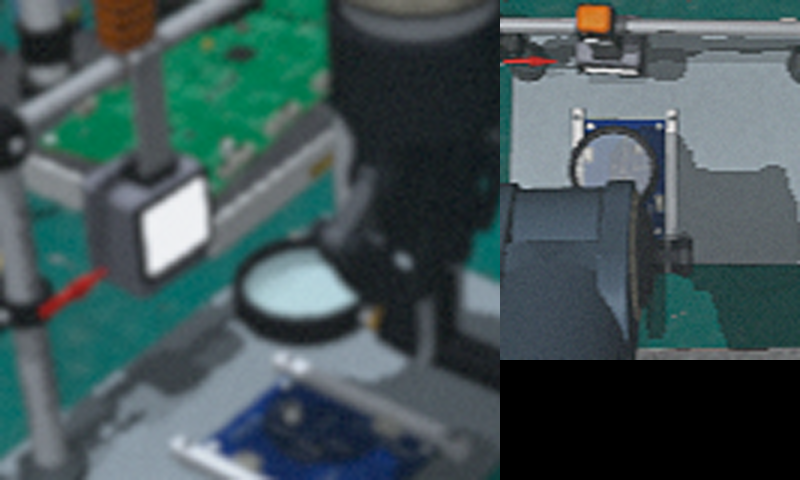

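The composite shows the ring clear of board, frame and lamp. In the top view it sits around (613,170) in the composite, over the upper middle of the board. In the scene view it looks level. Next I measure ring centre, level and pointer height.

```bash
python3 - <<'E'
from h import *
from scipy.optimize import least_squares
np.set_printoptions(precision=4,suppress=True)
T=np.load("t9.npz");S=np.load("s9.npz");ct=cloud("top",T["d"]);cs=cloud("scene",S["d"])
def win(c,x0,x1,y0,y1,z0,z1): return (c[...,0]>x0)&(c[...,0]<x1)&(c[...,1]>y0)&(c[...,1]<y1)&(c[...,2]>z0)&(c[...,2]<z1)
for n,c,D in(("top",ct,T),("scene",cs,S)):
    h=cv2.cvtColor(D["im"],cv2.COLOR_RGB2HSV).astype(int)
    m=win(c,.455,.56,-.075,.02,.09,.14)
    r=m&(h[...,2]<75)
    P=c[m];print(n,"all",m.sum(),"ring",r.sum(),"z pct",np.percentile(P[:,2],[10,50,90]))
    q=P[(P[:,0]>.475)&(np.abs(P[:,2]-.114)<.02)];A=np.c_[q[:,:2]-[.505,-.0285],np.ones(len(q))];k=np.linalg.lstsq(A,q[:,2],rcond=None)[0];print(" plane",np.degrees(k[:2]),k[2],len(q))
    b=q.min(0),q.max(0);print(" ext",b)
# ring outer circle in top via colour: dark pixels, forward part
h=cv2.cvtColor(T["im"],cv2.COLOR_RGB2HSV).astype(int)
d=((h[...,2]<70)&(h[...,1]<120)).astype(np.uint8);d[:,:255]=0;d[:,300:]=0;d[:218]=0;d[239:]=0
cn=max(cv2.findContours(d,0,1)[0],key=cv2.contourArea)[:,0]
Q=np.array([ray("top",u,v,.118)[:2] for u,v in cn])
Q=Q[(Q[:,0]>.50)]
f=lambda p:np.minimum(np.abs(np.hypot(*(Q-p).T)-.0335),np.abs(np.hypot(*(Q-p).T)-.0275))
s=least_squares(f,[.505,-.0285],loss="soft_l1",f_scale=.002);print("ring fit",s.x,np.sqrt(np.mean(f(s.x)**2)),len(Q))
# pointer
pk=[]
for n,c,D,b in(("top",ct,T,(236,195,266,206)),("scene",cs,S,(205,260,232,285))):
    h=cv2.cvtColor(D["im"],cv2.COLOR_RGB2HSV).astype(int);m=((h[...,0]<8)|(h[...,0]>172))&(h[...,1]>120)&(h[...,2]>60);k=np.zeros_like(m);k[b[1]:b[3],b[0]:b[2]]=1;m&=k
    print(n,"ptr depth",m.sum(),np.median(c[m],0));v,u=np.nonzero(m);pk.append((u,v))
# scene rays cut by the vertical plane of the pointer (x from top view)
pr=camera_params("scene")
for xp in(.592,.5945):
    z=[]
    for u,v in zip(*pk[1]):
        r=pr["rotation"]@np.linalg.inv(pr["K"])@[u,v,1];o=pr["position"];z.append(o+r*(xp-.0185*(0)-o[0])/r[0])
    z=np.array(z);print(xp,"mean",z.mean(0),"slope",np.polyfit(z[:,1],z[:,2],1),"tip",z[np.argsort(z[:,1])[:4]].mean(0))
print("chip",ray("top",280.9,238.8,.017))
E
```

```text
top all 504 ring 109 z pct [0.1121 0.1155 0.1207]
 plane [ 1.3408 -0.0104] 0.11564166844827928 504
 ext (array([ 0.4812, -0.0611,  0.0998]), array([0.5394, 0.0062, 0.1251]))
scene all 717 ring 274 z pct [0.1097 0.1148 0.1194]
 plane [ 2.1067 -1.2109] 0.11482184026078363 654
 ext (array([ 0.475 , -0.0545,  0.1037]), array([0.5401, 0.0081, 0.122 ]))
ring fit [ 0.5061 -0.0302] 0.001501727854534201 96
top ptr depth 31 [0.5915 0.0319 0.1178]
scene ptr depth 59 [0.591  0.0396 0.1167]
0.592 mean [0.592  0.0381 0.1158] slope [0.0726 0.113 ] tip [0.592  0.017  0.1147]
0.5945 mean [0.5945 0.0359 0.1133] slope [0.0726 0.1107] tip [0.5945 0.0147 0.1122]
chip [ 0.5059 -0.0289  0.017 ]
```

```bash
python3 - <<'E'
from h import *
np.set_printoptions(precision=4,suppress=True)
A={}
for n in("top","scene"):
    L=[camera(n) for _ in range(12)];A[n]=(np.mean([l[0] for l in L],0),np.median([l[1] for l in L],0))
np.savez("avg.npz",**{n+k:A[n][i] for n in A for i,k in enumerate(("i","d"))})
for n in A:
    c=cloud(n,A[n][1]);V=A[n][0].max(-1)
    m=(c[...,0]>.478)&(c[...,0]<.545)&(abs(c[...,1]+.03)<.04)&(abs(c[...,2]-.115)<.014)
    for nm,mm in(("all",m),("glass",cv2.erode(m.astype(np.uint8),np.ones((3,3)),iterations=3)>0),("dark",m&(V<80)&(c[...,2]>.112))):
        q=c[mm];G=np.c_[q[:,:2]-[.505,-.0295],np.ones(len(q))];k=np.linalg.lstsq(G,q[:,2],rcond=None)[0]
        print(n,nm,len(q),np.degrees(k[:2]),k[2],"rms",np.std(G@k-q[:,2]))
# pointer: redness-weighted centroids per slice along pointer
def w(n,b):
    I=A[n][0];r=np.clip(I[...,0]-np.maximum(I[...,1],I[...,2])-25,0,None);k=np.zeros_like(r);k[b[1]:b[3],b[0]:b[2]]=1;return r*k
wt,ws=w("top",(240,195,266,206)),w("scene",(206,258,230,282))
v,u=np.mgrid[:480,:640]
def line(W):
    c=np.array([(u*W).sum(),(v*W).sum()])/W.sum();C=np.cov(np.stack([u[W>0],v[W>0]]),aweights=W[W>0]);e=np.linalg.eigh(C)[1][:,-1];return c,e*np.sign(e[0])
(ct_,et),(cs_,es)=line(wt),line(ws)
def plane(n,c,e):
    p=camera_params(n);M=p["rotation"]@np.linalg.inv(p["K"]);a,b=M@[*c,1],M@[*(c+10*e),1];N=np.cross(a,b);N/=np.linalg.norm(N);return N,N@p["position"]
N1,d1=plane("top",ct_,et);N2,d2=plane("scene",cs_,es)
dr=np.cross(N1,N2);dr/=np.linalg.norm(dr)
for y in(.018,.035):
    print("line x,z at y",y,np.linalg.solve(np.array([N1,N2,[0,1,0]]),[d1,d2,y]),dr)
print("tri centroids",tri(ct_,cs_))
for W,n in((wt,"top"),(ws,"scene")): c=cloud(n,A[n][1]);print(n,"depth",np.median(c[W>25],0),(W>25).sum())
st()
E
```

```text
top all 507 [ 0.5342 -0.2917] 0.11565457678593274 rms 0.002693037049495434
top glass 209 [-2.1091 -0.0399] 0.1150255431379269 rms 0.0009337444224330503
top dark 115 [ 0.6212 -0.1539] 0.11906425192063869 rms 0.0017612032560620984
scene all 608 [ 1.9957 -1.1149] 0.11465648247446131 rms 0.0031595465722770045
scene glass 302 [-2.0209  3.3965] 0.11456628191895799 rms 0.0015687653755797235
scene dark 169 [2.7189 0.9211] 0.11602533288705941 rms 0.002208849268622603
line x,z at y 0.018 [0.5917 0.018  0.1154] [-0.0131 -0.9994 -0.0307]
line x,z at y 0.035 [0.5919 0.035  0.1159] [-0.0131 -0.9994 -0.0307]
tri centroids (array([0.5926, 0.0354, 0.1147]), np.float64(0.000927118922060643))
top depth [0.5916 0.0331 0.1181] 32
scene depth [0.591  0.0363 0.1172] 54
t28.3 [ 0.439  -0.0285  0.1136] gap0.0156 F [-0.13  0.52 -1.2 ] gf 40.2
```

The lens is level to within about 1°, at z≈0.1116. The pointer is at z≈0.115, so I make a small correction and hand in.

```bash
python3 - <<'E'
from h import *
move_l(np.array([.4385,-.0277,.1168]),feed=.02);sleep(.8);st()
finish_job()
E
```

```text
t29.4 [ 0.4385 -0.0277  0.1168] gap0.0157 F [-0.12 -0.47 -0.6 ] gf 40.2
the job is handed in; nothing more can be done
```

The job is handed in at 29.4 s: the lamp hangs released on the rail at the red band, and the loupe is held level over the chip at about 115 mm, my estimate of the pointer's height, after one missed first grasp that left the loupe where it lay.

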